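# Stand the gluing weight heavy end down on the violin plate

### The job

Stand the wooden gluing weight upright on the middle of the square pressing pad on the violin plate, and leave it standing there by itself. Lead is hidden in one of its two identical domed ends, and it only stays up heavy end down, so feel in the grip which end is heavy before you stand it. Set it down gently - the weight must not drop or fall over onto the plate or the pad - and leave the jar, the small plane and the chisel where they are.

Things in the scene. Friction and masses are not known exactly. Their poses are not given: they have to be found in the camera images.
- weight: Gluing weight: pale spruce bar, 130 mm long and 40 mm square, 0.26 to 0.33 kg, starting flat on the bench on a side. Origin at its middle, 20 mm above the bench when lying; x runs along its length, y and z square to its sides. Friction of its sides about 0.6. A lead slug (0.21 to 0.28 kg) is hidden at one end, +x or -x at random: the centre of mass lies 35 to 38 mm from the middle towards it.
- weight_tip (a point): Tip of the weight's +x end, 65 mm from its middle (not necessarily the heavy end; both ends look alike). Each end is a shallow round dome, 5.4 mm high, of 40 mm radius; the square part between is 119 mm long. Stood heavy end down it rights itself from leans up to about 15 degrees, rolling about 7 mm sideways per 10 degrees, and comes to rest upright; stood light end down it falls over.
- caul: Square dark-wood pressing pad, 60 x 60 x 8 mm, fixed on the plate; its upper face is flat, level, 13 mm above the bench. Origin at the centre of its underside, 5 mm above the bench; x and y along its edges, z up.
- plate: Violin back plate, pale wood, flat and fixed on the bench, 355 mm long, 208 mm across the wider lower bout and 168 mm across the upper, 5 mm thick. Origin under the middle of its length, on the bench; x along the centre seam towards the narrower upper bout, z up.
- jar: Amber glass glue jar with a steel lid, 60 mm across, 60 mm tall; a bystander. Origin at the centre of its underside.
- plane: Small brass finger plane, 90 x 32 mm, about 40 mm tall; a bystander. Origin at the centre of its underside, x along its length.
- chisel: Chisel lying on the bench, 245 mm long, 24 mm thick; a bystander. Origin on the bench where handle and ferrule meet; the 120 mm handle runs along -x, the blade along +x.

How it is judged (in metres and radians):
At the end, for the whole second after the job is handed in: The weight stands by itself on the pressing pad, its long axis within 0.15 rad (about 8.5 degrees) of vertical, its middle within 20 mm sideways of the pad's centre and 61 to 68 mm above the pad's face, moving slower than 30 mm/s (z of weight in the frame of caul between 0.069 and 0.076 m and (angle between weight's own x axis and vertical below 0.15 rad or angle between weight's own x axis and vertical above 2.9916 rad) and horizontal distance between weight and caul below 0.02 m and linear speed of weight below 0.03 m/s); the robot touches nothing.
It fails at once if The weight is dropped or slammed on the pad (over 50 N) (contact force between weight and caul above 50 N).
It fails at once if The weight falls or knocks on the violin plate (over 25 N) (contact force between weight and plate above 25 N).
It fails at once if The jar is shifted by more than 30 mm (distance of jar from where it was at the start of the episode above 0.03 m).
It fails at once if The plane is shifted by more than 30 mm (distance of plane from where it was at the start of the episode above 0.03 m).
It fails at once if The chisel is shifted by more than 30 mm (distance of chisel from where it was at the start of the episode above 0.03 m).
It also fails if it takes over 61 s, if anything falls off the work surface, if the arm or the gripper's body presses on something with over 40 N, if the wrist force passes 120 N, or if a joint passes its speed limit or range.

### The arm

A 6-joint arm with a two-finger parallel gripper is mounted at the origin on the work surface. World frame = base frame: x ahead of the robot, y to its left, z up, the work surface at z = 0. Lengths are in m, angles in degrees, forces in N, time in s.
With the tool pointing down it reaches from about 0.375 to 0.75 m from the base axis. Payload 9 kg.
Tool frame: the origin (TCP) lies where the fingers leave the gripper's body, on its centre line; the fingertips stand 73 mm ahead of it and the grasp point (between the pads) lies 54 mm ahead of it (robot.tip_reach is the distance from the TCP to the fingertips, in m); z points along the fingers, y is the line along which they close (so a half turn about z gives the same grasp; the last joint's range is limited). The gripper opens to 85 mm and grips with 20 to 120 N. Pads are 22 mm wide; open, the fingers measure 114 mm over their backs; the gripper's body (76 mm by 85 mm) begins 54 mm behind the grasp point. The pads swing forward as they close: fully open they stand 13 mm farther back than shut.
Start: joints at [-83.978, 5.964, 5.575, 89.605, 0, 77.527], TCP at [0.19, -0.569, 0.304] pointing down, gripper open.
Joint ranges: [-171.21, 171.21], [-48.23, 106.86], [-62.78, 66.21], [-105.2, 120.99], [-86.42, 89.51], [-180, 180]. Speed limits (degrees/s): [127.2, 127.2, 147.25, 180, 180, 180].

### API

Orientations are given as [roll, pitch, yaw] about the fixed x, y, z axes, in that order (R = Rz(yaw) Ry(pitch) Rx(roll)).
In Python, from plant import robot gives the robot as it stands. Calls block until the motion is done:
- robot.move_pose(position, orientation): joint-space move of the TCP to a pose.
- robot.line_to(position, vel=0.15, rotation=None, guard=None): straight line of the TCP; rotation=None keeps the orientation; vel is the mean speed in m/s. With guard (N) it stops when the force on the tool has changed by that much, and returns True; else False.
- robot.goto_joints(angles): joint-space move.
- robot.set_gripper(opening): finger opening in m; the grip force is fixed at half the most; returns when the fingers have stopped.
- robot.pause(seconds).
- robot.ik(position, orientation): joint angles nearest the present ones, or None.
- robot.observe(): the state.
- robot.grab_frame(name): name is "side" or "top"; returns the picture (420x560x3 uint8, blue, green, red); there is no depth.
- robot.get_calibration(name): a dict with "vertical_fov" (degrees; the focal length in pixels is half the picture's height over the tangent of half this angle, whatever the lens; pixels are square), "cx", "cy" (the principal point, pixels), "k1" (the pictures are not rectified: a ray, as slopes to the right and down, at radius r is drawn at 1 + k1 r^2 times it, then the intrinsics apply), "rvec" (rotation vector, rad) and "tvec" (3), from world to camera coordinates, as OpenCV has them. Camera axes: x right, y down, z forward; pixel columns grow to the right and rows downward; lengths in m; the calibration is good to about 2 mm. A picture is of the moment at which its call begins. get_calibration takes no time and is no camera call.
A pose or a line that the arm cannot do raises robot.IKError and nothing moves.
- robot.job_done(): hands the job in; it is judged then, once.
The state is a dict: "time": time; "q": joint angles; "qvel": joint speeds; "joint_torque": joint torques, N m; "tool_pos": TCP position; "tcp_rot": TCP orientation; "ft_force": force on the tool from outside, world axes, zero at the start; "torque": the same for the moment, N m; "gripper_width": finger opening in m; "gripper_force": force on a finger pad.
Only numpy, scipy, OpenCV 4.12 (cv2) and the standard library are available. Lean on these libraries where they do the work, as an engineer would, in place of code of your own. Each camera call takes 0.05 s, during which the arm holds its last target. There are 200 camera calls.

## Working session

There is one attempt and no reset: what is moved stays moved. The work goes in short steps, each a Python script; the robot and the scene stay as the last script left them, time stands still between calls to the robot, and variables do not carry over. Pictures are saved under pics/ and viewed, at most 10 in all, crops included, and the job is handed in when it is done.

```bash
ls; mkdir -p pics
cat > h.py <<'E'
import numpy as np, cv2
from plant import robot
def cal(n):
    c=robot.get_calibration(n); R=cv2.Rodrigues(np.array(c["rvec"],float))[0]; t=np.array(c["tvec"],float).ravel()
    f=210/np.tan(np.radians(c["vertical_fov"])/2); return c,R,t,f
def ray(n,u,v):
    c,R,t,f=cal(n); d=np.array([(u-c["cx"])/f,(v-c["cy"])/f]); s=d.copy()
    for _ in range(30): s=d/(1+c["k1"]*(s@s))
    return -R.T@t, R.T@np.array([s[0],s[1],1])
def onplane(n,u,v,z):
    o,d=ray(n,u,v); return o+d*(z-o[2])/d[2]
def proj(n,p):
    c,R,t,f=cal(n); q=R@np.array(p)+t; s=q[:2]/q[2]; s=s*(1+c["k1"]*(s@s)); return s*f+[c["cx"],c["cy"]]
E
python3 - <<'E'
from h import *
for n in("top","side"):
    cv2.imwrite(f"pics/{n}0.png",robot.grab_frame(n)); print(n,robot.get_calibration(n),-cal(n)[1].T@cal(n)[2])
o=robot.observe();print(o)
E
```

```text
pics
top {'vertical_fov': 45.5604854498587, 'cx': 276.7634826207575, 'cy': 216.20955874244416, 'k1': 0.021756877172154125, 'rvec': array([ 2.19041912, -2.12743893,  0.16070675]), 'tvec': array([0.12137662, 0.60916339, 1.26011878])} [0.43191935 0.15599707 1.32771317]
side {'vertical_fov': 43.61980999461277, 'cx': 271.26646566078597, 'cy': 204.4786088322926, 'k1': 0.0671221106011024, 'rvec': array([ 0.1805323 , -2.89479828,  1.07585725]), 'tvec': array([ 0.62590987, -0.03864515,  1.52135869])} [0.48723639 1.09318944 1.12930351]
{'time': 0.1, 'q': array([-8.39792319e+01,  5.99415436e+00,  5.53206726e+00,  8.96041453e+01,
       -5.01730864e-04,  7.75285766e+01]), 'qvel': array([-0.10192586, -0.00275592,  0.05771315, -0.05278175, -0.03735039,
        0.03092834]), 'joint_torque': array([ 6.37836507e-03, -5.58205926e+01,  5.04721248e+01,  1.29861891e-02,
       -1.90021087e-04, -2.56518796e-06]), 'tool_pos': array([ 0.19030856, -0.56879995,  0.30321599]), 'tcp_rot': array([-1.79935222e+02, -1.38131754e-02,  1.84921840e+01]), 'ft_force': array([-0.51542581, -0.08831017, -0.07724893]), 'torque': array([-0.00067173, -0.02366932,  0.04467672]), 'gripper_force': 0.0, 'gripper_width': 0.08508040999737969}
```

View pics/top0.png

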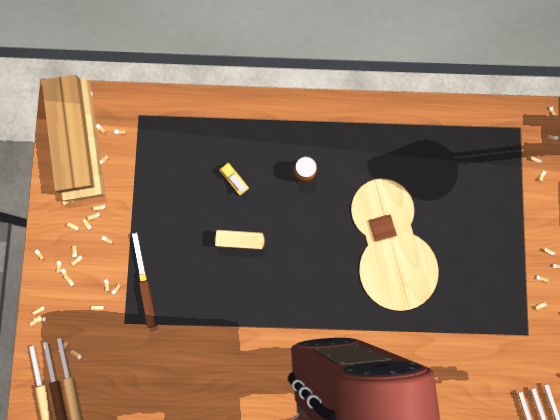

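View pics/side0.png

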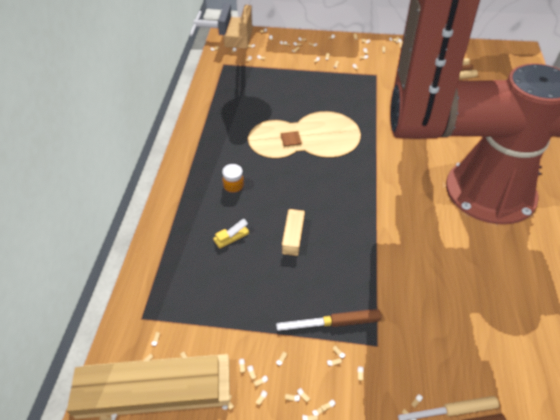

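The top view shows the weight at about (240,240), the pad at (382,228), the jar at (306,168), the plane at (234,179) and the chisel at (145,280). The side view shows the weight at (293,232) and the pad at (291,139).

Run:
```python
from h import *
im=cv2.imread("pics/top0.png"); hsv=cv2.cvtColor(im,cv2.COLOR_BGR2HSV)
def blob(mask,box):
    m=np.zeros(mask.shape,np.uint8); x0,y0,x1,y1=box; m[y0:y1,x0:x1]=mask[y0:y1,x0:x1]
    c=max(cv2.findContours(m,cv2.RETR_EXTERNAL,cv2.CHAIN_APPROX_NONE)[0],key=cv2.contourArea); return c[:,0,:]
def rect(c,z,n="top"):
    P=np.array([onplane(n,u,v,z)[:2] for u,v in c]); r=cv2.minAreaRect((P*1000).astype(np.float32)); return r, cv2.boxPoints(r).round(1).tolist()
print("hsv weight",hsv[240,225:262:6].tolist(),"rows",hsv[228:252:2,240].tolist())
print("pad",hsv[228,382],hsv[250,390])
w=blob((hsv[...,2]>120).astype(np.uint8)*255,(205,222,275,258)); print("weight",rect(w,.04))
H=hsv; pm=((H[...,2]<150)&(H[...,2]>40)).astype(np.uint8)*255
p=blob(pm,(366,210,400,245)); print("pad",rect(p,.013))
pl=blob((hsv[...,2]>120).astype(np.uint8)*255,(340,170,450,320)); print("plate",rect(pl,.005))
j=blob((hsv[...,2]>120).astype(np.uint8)*255,(290,150,322,186)); print("jar",rect(j,.06))
k=blob((hsv[...,2]>90).astype(np.uint8)*255,(215,155,255,200)); print("plane",rect(k,.02))
s=cv2.imread("pics/side0.png"); hs=cv2.cvtColor(s,cv2.COLOR_BGR2HSV)
ps=blob(((hs[...,2]<150)&(hs[...,2]>40)).astype(np.uint8)*255,(278,129,304,150)); print("pad side",rect(ps,.013,"side"))
ws=blob((hs[...,2]>180).astype(np.uint8)*255,(275,200,312,262)); print("w side",rect(ws,.04,"side"))
big=np.hstack([cv2.resize(im[222:258,205:275],None,fx=5,fy=5,interpolation=2),cv2.resize(im[205:245,360:405],None,fx=5,fy=5)[:180]]); b2=cv2.resize(s[120:270,270:315],None,fx=2.6,fy=2.6)
cv2.imwrite("pics/c1.png",big)
```

```text
hsv weight [[26, 71, 255], [25, 73, 255], [25, 74, 255], [25, 76, 255], [24, 79, 254], [23, 86, 254], [25, 73, 255]] rows [[165, 9, 56], [135, 9, 56], [24, 78, 254], [27, 63, 255], [25, 77, 255], [24, 80, 254], [25, 74, 255], [24, 80, 254], [25, 73, 255], [25, 75, 255], [14, 92, 83], [135, 10, 49]]
pad [ 10 154 161] [ 26  69 255]
weight (((543.0906982421875, 233.5130157470703), (127.48094940185547, 43.674442291259766), 87.8453369140625), [[518.9000244140625, 170.60000610351562], [562.5, 169.0], [567.2999877929688, 296.3999938964844], [523.7000122070312, 298.0]])
pad (((587.40625, -141.1409454345703), (55.33039093017578, 59.17551040649414), 17.252016067504883), [[552.2000122070312, -121.0999984741211], [569.7999877929688, -177.60000610351562], [622.5999755859375, -161.1999969482422], [605.0999755859375, -104.69999694824219]])
plate (((545.5015258789062, -161.91534423828125), (354.995849609375, 209.43255615234375), 19.581745147705078), [[343.20001220703125, -122.69999694824219], [413.3999938964844, -320.1000061035156], [747.7999877929688, -201.10000610351562], [677.5999755859375, -3.79
[... 348 characters left out ...]
1022033691406), 40.239532470703125), [[659.5999755859375, 239.3000030517578], [681.9000244140625, 212.89999389648438], [752.4000244140625, 272.5], [730.0999755859375, 298.8999938964844]])
pad side (((563.146484375, -120.28128814697266), (10.353398323059082, 3.636885643005371), 42.631900787353516), [[558.0999755859375, -122.4000015258789], [560.5999755859375, -125.0999984741211], [568.2000122070312, -118.0999984741211], [565.7000122070312, -115.4000015258789]])
w side (((543.10498046875, 240.69802856445312), (141.34463500976562, 45.22627639770508), 88.00715637207031), [[518.0, 170.89999389648438], [563.2000122070312, 169.3000030517578], [568.2000122070312, 310.5], [523.0, 312.1000061035156]])
```

View pics/c1.png

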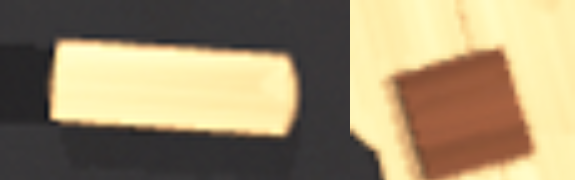

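The crop shows the weight's top face clean (dome visible at the right end) and the pad's top face with its dark side on the left. I'll refine the pad and check which poses are reachable.

```bash
cat >> h.py <<'E'
from scipy.spatial.transform import Rotation as Ro
W=np.array([.544,.2338]); AX=np.array([np.cos(np.radians(87.8)),np.sin(np.radians(87.8)),0])
def pose(g,z,x,reach=.054):
    z=z/np.linalg.norm(z); x=x-(x@z)*z; x/=np.linalg.norm(x); R=np.column_stack([x,np.cross(z,x),z])
    return np.array(g)-reach*z, Ro.from_matrix(R).as_euler("xyz",degrees=True)
D=np.array([0,0,-1.])
def pick(h,a,eps,s,zg):   # hand leans a deg towards the light end, s m towards it
    a=np.radians(a); return pose(np.r_[W,zg]-s*h, D*np.cos(a)+h*np.sin(a), eps*h)
def place(p,a,eps,phi,s,zbot): # weight upright, dome tip at zbot
    a=np.radians(a); f=np.radians(phi)
    z=np.array([np.cos(f)*np.cos(a),np.sin(f)*np.cos(a),-np.sin(a)]); return z,eps*D
E
python3 - <<'E'
from h import *
im=cv2.imread("pics/top0.png"); h=cv2.cvtColor(im,cv2.COLOR_BGR2HSV)[210:246,364:402].astype(int)
m=((h[...,1]>115)).astype(np.uint8)*255
n,l,st,c=cv2.connectedComponentsWithStats(m); i=1+np.argmax(st[1:,4]); print(st[i])
c=cv2.findContours((l==i).astype(np.uint8),0,1)[0][0][:,0]+[364,210]
P=np.array([onplane("top",u,v,.013)[:2]*1000 for u,v in c]); print(cv2.minAreaRect(P.astype(np.float32)))
s=cv2.imread("pics/side0.png"); h=cv2.cvtColor(s,cv2.COLOR_BGR2HSV)[126:152,276:306].astype(int)
l=((h[...,2]<200)&(h[...,1]>115)).astype(np.uint8); c=max(cv2.findContours(l,0,1)[0],key=cv2.contourArea)[:,0]+[276,126]
P=np.array([onplane("side",u,v,.013)[:2]*1000 for u,v in c]); print(cv2.minAreaRect(P.astype(np.float32)))
p=np.array([.5875,-.1425])
for sg in(1,-1):
  for eps in(1,-1):
    hh=sg*AX
    q=lambda P:(lambda r:None if r is None else np.round(r).tolist())(robot.ik(*P))
    print(sg,eps,"feel",q(pick(hh,0,eps,0,.03)))
    for a in(20,30,40):
      print(a,"pick",q(pick(hh,a,eps,.025,.027)),"up",q(pick(hh,a,eps,.025,.14)))
      for phi in(-60,-14,30):
        z,x=place(0,a,eps,phi,0,0); print("  place",phi,q(pose(np.r_[p,.103],z,x)),q(pose(np.r_[p,.2],z,x)))
E
```

```text
[  3   4  30  28 573]
((586.6474609375, -140.3025665283203), (63.608970642089844, 66.49615478515625), 16.17325210571289)
((588.1806640625, -140.59523010253906), (54.967098236083984, 59.24518966674805), 17.469770431518555)
1 1 feel [11.0, 9.0, -14.0, 67.0, 0.0, 103.0]
20 pick [-2.0, 3.0, -23.0, 64.0, 20.0, 90.0] up [-2.0, -2.0, -16.0, 76.0, 20.0, 90.0]
  place -60 [-5.0, -19.0, -61.0, -11.0, -50.0, 26.0] [-5.0, -33.0, -60.0, 6.0, -50.0, 26.0]
  place -14 None None
  place 30 [-55.0, -13.0, -49.0, 39.0, 69.0, -74.0] [-55.0, -22.0, -46.0, 52.0, 69.0, -74.0]
30 pick [-7.0, 4.0, -24.0, 64.0, 30.0, 85.0] up [-7.0, -2.0, -18.0, 77.0, 30.0, 85.0]
  place -60 [-7.0, -23.0, -57.0, 10.0, -44.0, 33.0] [-7.0, -33.0, -52.0, 24.0, -44.0, 33.0]
  place -14 None None
  place 30 [-52.0, -15.0, -46.0, 46.0, 59.0, -74.0] [-52.0, -23.0, -41.0, 58.0, 59.0, -74.0]
40 pick [-11.0, 8.0, -24.0, 66.0, 39.0, 78.0] up [-11.0, 1.0, -19.0, 78.0, 39.0, 78.0]
  place -60 [-10.0, -23.0, -50.0, 25.0, -36.0, 37.0] [-10.0, -29.0, -44.0, 38.0, -36.0, 37.0]
  place -14 None None
  place 30 [-48.0, -16.0, -42.0, 50.0, 49.0
[... 2181 characters left out ...]
 None
  place 30 [-55.0, -13.0, -49.0, 39.0, 69.0, 106.0] [-55.0, -22.0, -46.0, 52.0, 69.0, 106.0]
30 pick [25.0, 32.0, 9.0, 82.0, -26.0, 121.0] up [25.0, 28.0, 15.0, 92.0, -26.0, 121.0]
  place -60 [-7.0, -23.0, -57.0, 10.0, -44.0, -147.0] [-7.0, -33.0, -52.0, 24.0, -44.0, -147.0]
  place -14 None None
  place 30 [-52.0, -15.0, -46.0, 46.0, 59.0, 106.0] [-52.0, -23.0, -41.0, 58.0, 59.0, 106.0]
40 pick [28.0, 42.0, 19.0, 90.0, -34.0, 127.0] up [28.0, 37.0, 24.0, 100.0, -34.0, 127.0]
  place -60 [-10.0, -23.0, -50.0, 25.0, -36.0, -143.0] [-10.0, -29.0, -44.0, 38.0, -36.0, -143.0]
  place -14 None None
  place 30 [-48.0, -16.0, -42.0, 50.0, 49.0, 108.0] [-48.0, -22.0, -36.0, 62.0, 49.0, 108.0]
```

Run:
```python
from h import *
f=lambda z:pick(AX,0,-1,0,z)
robot.move_pose(*f(.14)); robot.line_to(f(.027)[0],guard=15)
robot.pause(.3);a=robot.observe()
robot.set_gripper(.03); robot.pause(.2); g=robot.observe()
robot.line_to(f(.065)[0],vel=.06); robot.pause(.5); b=robot.observe()
for o in(a,g,b): print(o["time"],o["tool_pos"],o["gripper_width"],o["gripper_force"],o["ft_force"].round(2),o["torque"].round(3))
cv2.imwrite("pics/feel.png",robot.grab_frame("side")[150:330,180:480])
```

```text
4.4 [0.54440086 0.23389124 0.0816979 ] 0.08526966935108124 0.0 [ 0.02 -0.32 -0.32] [ 0.009 -0.036  0.043]
5.0917 [0.54420164 0.23387616 0.08121941] 0.03919544498485006 61.21144473552704 [0.49 1.12 3.13] [ 0.098 -0.037  0.05 ]
6.375 [0.5439704  0.23378813 0.1189147 ] 0.03918860254576396 60.6356817483902 [ 0.08 -0.13 -3.01] [ 0.079 -0.037 -0.007]
```

View pics/feel.png

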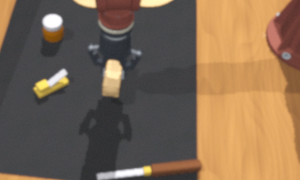

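The torque is about +0.07 N m around x with 3 N pulling down, so the centre of mass is towards -y. Gripping again near the +y end, leaning that way, will test this: I expect about 0.17 N m if it's right and about 0.03 if it's wrong.

Run:
```python
from h import *
f=lambda z:pick(AX,0,-1,0,z)
t=np.mean([(robot.pause(.05),robot.observe()["torque"])[1] for _ in range(8)],0); print("held",t.round(3))
robot.line_to(f(.028)[0],vel=.06); robot.set_gripper(.085); robot.line_to(f(.12)[0],vel=.2)
g=lambda z:pick(-AX,40,1,.025,z)
robot.move_pose(*g(.12)); robot.pause(.3); a=robot.observe()
print(robot.line_to(g(.027)[0],guard=12)); robot.set_gripper(.03)
robot.line_to(g(.08)[0],vel=.06); robot.pause(.4)
b=robot.observe(); t=np.mean([(robot.pause(.05),robot.observe()["torque"])[1] for _ in range(8)],0)
print(a["torque"].round(3),t.round(3),b["ft_force"].round(2),b["gripper_width"],b["gripper_force"],b["time"])
im=np.hstack([cv2.resize(robot.grab_frame("side")[130:310,220:400],None,fx=2.2,fy=2.2),cv2.resize(robot.grab_frame("top")[150:330,160:340],None,fx=2.2,fy=2.2)])
cv2.imwrite("pics/grip.png",im)
```

```text
held [ 0.08  -0.021  0.01 ]
False
[ 0.589 -0.074  0.004] [ 1.128 -0.045 -0.014] [-0.45  0.02 -2.59] 0.03931951980875928 60.382786095142365 12.475
```

View pics/grip.png

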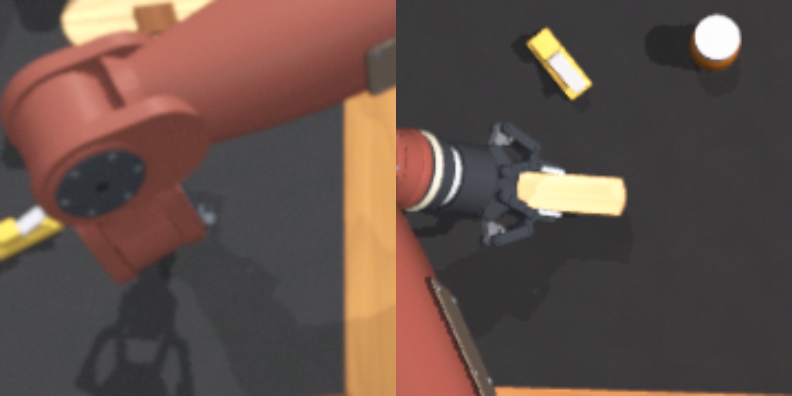

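The picture shows the weight level and gripped near its +y end. The moment is taken about a sensor further back, so I'll bring the hand upright while holding the weight for a clean sign check.

Run:
```python
from h import *
g=lambda z,a=40:pick(-AX,a,1,.025,z)
robot.line_to(g(.2)[0],vel=.15)
robot.move_pose(*g(.2,0)); robot.pause(.5)
t=np.mean([(robot.pause(.05),np.r_[robot.observe()["torque"],robot.observe()["ft_force"]])[1] for _ in range(10)],0)
o=robot.observe();print(t.round(3),o["time"],o["tcp_rot"])
P=np.array([.5875,-.141])
for a in (40,):
  for phi in(-50,-60,-70,-80,-90):
    z,x=place(0,a,1,phi,0,0); print(phi,[None if (q:=robot.ik(*pose(np.r_[P,h],z,x))) is None else q.round().tolist() for h in(.103,.2,.25)])
```

```text
[ 0.121 -0.    -0.014 -0.328 -0.173 -2.694] 15.6583 [-1.79994023e+02  5.66032492e-04 -9.22026822e+01]
-50 [[-13.0, -33.0, -58.0, 21.0, -27.0, 25.0], [-13.0, -40.0, -52.0, 34.0, -27.0, 25.0], [-13.0, -41.0, -47.0, 40.0, -27.0, 25.0]]
-60 [[-10.0, -23.0, -50.0, 25.0, -36.0, 38.0], [-10.0, -29.0, -44.0, 38.0, -36.0, 38.0], [-10.0, -31.0, -40.0, 43.0, -36.0, 38.0]]
-70 [[-7.0, -13.0, -41.0, 33.0, -43.0, 51.0], [-7.0, -19.0, -35.0, 45.0, -43.0, 51.0], [-7.0, -20.0, -31.0, 50.0, -43.0, 51.0]]
-80 [[-6.0, -2.0, -30.0, 44.0, -47.0, 66.0], [-6.0, -7.0, -24.0, 55.0, -47.0, 66.0], [-6.0, -9.0, -20.0, 61.0, -47.0, 66.0]]
-90 [[-5.0, 9.0, -18.0, 57.0, -50.0, 82.0], [-5.0, 4.0, -13.0, 67.0, -50.0, 82.0], [-5.0, 2.0, -9.0, 73.0, -50.0, 82.0]]
```

The reading is 0.12 N m, matching heavy at -y (0.13). So the heavy end is at -y and the grip is near the light end. Next I hover upright over the pad and look.

```bash
cat >> h.py <<'E'
P=np.array([.5875,-.141]); PHI=-70
def put(gz,corr=np.zeros(2),back=0):
    z,x=place(0,40,1,PHI,0,0); u=np.array([np.cos(np.radians(PHI)),np.sin(np.radians(PHI))])
    return pose(np.r_[P+corr-u*(.007+back),gz],z,x)
E
python3 - <<'E'
from h import *
robot.move_pose(*put(.25)); robot.line_to(put(.14)[0],vel=.15); robot.pause(.4)
o=robot.observe(); print(o["time"],o["tool_pos"],put(.14)[0],o["gripper_width"],o["ft_force"])
s=robot.grab_frame("side");t=robot.grab_frame("top"); cv2.imwrite("pics/s2.png",s);cv2.imwrite("pics/t2.png",t)
c=np.array([*P]); 
for n in("side","top"): print(n,"expect bottom/top",proj(n,np.r_[P,.05]).round(1),proj(n,np.r_[P,.18]).round(1),"pad",proj(n,np.r_[P,.013]).round(1))
im=np.hstack([cv2.resize(s[60:190,230:360],None,fx=3,fy=3,interpolation=2),cv2.resize(t[160:290,315:445],None,fx=3,fy=3,interpolation=2)])
cv2.imwrite("pics/hover.png",im)
E
```

```text
18.85 [ 0.57112526 -0.09555402  0.17511887] [ 0.57095772 -0.09555045  0.17471053] 0.03920335703839616 [-0.42839872  0.03378012 -2.4454608 ]
side expect bottom/top [290.9 129.6] [292.   95.4] pad [290.6 138.6]
top expect bottom/top [385.2 225.8] [398.2 219.4] pad [382.  227.4]
```

View pics/hover.png

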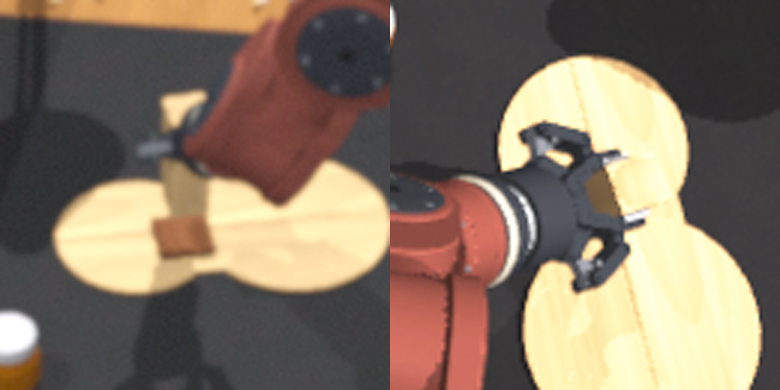

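The side view shows the weight hanging vertical, with its middle at u≈291.5 and its bottom at (291.5,132). Both are within about 1 px of the prediction and directly over the pad at (290.6,138.6). I'll lower it with a guard.

Run:
```python
from h import *
robot.line_to(put(.112)[0],vel=.05); robot.pause(.2)
hit=robot.line_to(put(.095)[0],vel=.01,guard=4); o=robot.observe()
print(hit,o["time"],o["tool_pos"][2]-put(.103)[0][2],o["ft_force"].round(2))
if hit:
    robot.pause(.3); print(robot.observe()["ft_force"].round(2))
    robot.set_gripper(.046); robot.pause(.8); robot.set_gripper(.08); robot.pause(.3)
    z=place(0,40,1,PHI,0,0)[0]; p=np.array(robot.observe()["tool_pos"])
    print(robot.observe()["ft_force"].round(2))
    robot.line_to(p-.12*z,vel=.08,guard=8); robot.pause(.3); print(robot.observe()["time"],robot.observe()["tool_pos"])
s=robot.grab_frame("side");t=robot.grab_frame("top")
cv2.imwrite("pics/end.png",np.hstack([cv2.resize(s[60:190,230:360],None,fx=3,fy=3,interpolation=2),cv2.resize(t[160:290,315:445],None,fx=3,fy=3,interpolation=2)]))
for n in("side","top"): print(n,proj(n,np.r_[P,.013]).round(1),proj(n,np.r_[P,.143]).round(1))
```

```text
True 20.8833 -0.0008369596562781689 [-0.79  2.32  4.72]
[-0.86  2.39  4.9 ]
[-0.53  0.17 -0.19]
24.9083 [ 0.53858468 -0.0091135   0.21230203]
side [290.6 138.6] [291.6 105.6]
top [382.  227.4] [394.2 221.4]
```

View pics/end.png

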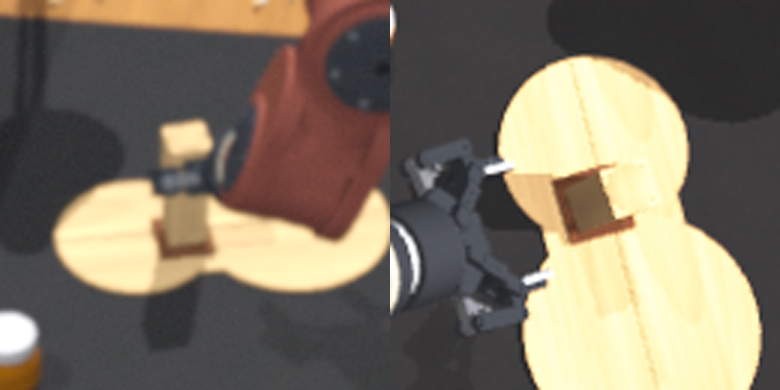

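The weight stands alone on the pad. Its top is at about (395,223) in the top view against the ideal (394,221), roughly 5 mm off, and the fingers are clear. I'll let it settle, check it isn't moving and hand in.

Run:
```python
from h import *
p=np.array(robot.observe()["tool_pos"]); robot.line_to(p+[0,.02,.05],vel=.08); robot.pause(1.5)
a=robot.grab_frame("top")[205:245,360:410].astype(int); robot.pause(.5); b=robot.grab_frame("top")[205:245,360:410].astype(int)
c=robot.grab_frame("top")[205:245,360:410].astype(int)
print(abs(a-b).mean(),abs(b-c).mean(),abs(a-b).max())
if abs(a-b).mean()<4: print(robot.job_done(), robot.observe()["time"])
```

```text
0.6301666666666667 0.395 86
the job is handed in; nothing more can be done
the job is handed in; nothing more can be done
```

The weight was left standing by itself, heavy end down, about 5 mm from the middle of the pressing pad, and the job was handed in at about 28 s without a verdict shown; the jar, plane and chisel were never approached, though I didn't re-measure them at the end.

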